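Centre-punch a doll bottom on the slide

ROBOT

A 7-joint arm with a two-finger parallel gripper is mounted at the origin on the work surface. World frame = base frame: x ahead of the robot, y to its left, z up, the work surface at z = 0. Lengths are in m, angles in rad, forces in N, time in s.
With the tool pointing down it reaches from about 0.425 to 0.925 m from the base axis. Payload 6.8 kg.
Tool frame: the origin (TCP) lies midway between the tips of the shut fingers; the grasp point (between the pads) lies arm.hold_point_z behind it (arm.hold_point_z is the distance from the TCP to the grasp point, in m); z points along the fingers, y is the direction in which the jaws open and shut (so a half turn about z gives the same grasp; the last joint's range is limited). The gripper opens to 88 mm and grips with 3 to 60 N. Pads are 20 mm wide; open, the fingers measure 115 mm over their backs; the gripper's body (75 mm by 178 mm) begins 61 mm behind the grasp point.
Start: joints at [-1.306, 0.477, 0.022, 1.555, -0.011, 1.109, -0.083], TCP at [0.246, 0.629, 0.223] pointing down, gripper open.
Joint ranges: [-2.96, 2.96], [-0.34, 2.1], [-1.41, 1.46], [0.24, 2.44], [-1.37, 4.51], [0.17, 1.92], [-2.96, 2.96]. Speed limits (rad/s): [2.39, 2.39, 3.14, 3.14, 3.14, 3.14, 3.14].

INTERFACE

Orientations are given as a unit quaternion [w, x, y, z].
In Python, from workcell import arm gives the robot as it stands.
- The arm moves only by the tool carry_out, never from a script. Its argument "series" is a list of rows, each a list of 7 numbers: the turn, a rotation vector about the tool's x, y, z in degrees, then the shift along the tool's x, y, z in m, then the closure, from 0 (fully open) to 1 (shut). A call has 1 to 5 rows; each row is the pose to reach, as a shift and turn from the pose commanded when the call began, along the tool's axes at that moment; what a row does not reach only later rows make up. A row lasts 1/12 s, in which the tool goes at most 41.7 mm and 7.16 degrees, less where a joint would pass 70% of its speed; a pose out of reach is approached as far as the arm can. A call with a gripper value outside its range is refused whole. The fingers move at their own pace and stop on an object; "squeeze" is the grip in N (left out, the last holds). Time passes only in rows, so rows that repeat a pose let the fingers close. It gives the time, the measured TCP pose, the force and the opening at its end, in the units of the state.
- arm.observe(): the state, without advancing time (a new reading comes with each control period).
- arm.grab_frame(name): name is "scene" or "top"; returns a dict with "img" (400x640x3 uint8, red, green, blue), "mtx" (3x3 intrinsics, pixels), "world_to_cam" (4x4, takes a point from world to camera coordinates). Camera axes: x right, y up, looking along -z (the intrinsics and any distortion apply to the point x, -y, -z); pixel columns grow to the right and rows downward; lengths in m; the calibration is good to about 2 mm. A picture is of the moment at which its call begins. There is no depth.
- arm.hand_in(): hands the job in, once; it reports no verdict.
Trained networks look in the newest picture that a camera, given by its name, has taken for a name from the list of things; names that differ only in an ending like _2 or _b are one class to them, and where a whole thing is asked for, a point or a joint stands for the part that bears it (a point fixed in the world has none). Each returns a list of dicts, best first, with "p" (0 to 1); they miss things now and then, are a little off and sometimes report something else, mostly with a low value. They report only what shows in the picture. A call takes as long as a camera call.
- arm.recognise(camera, thing): "extent" ([left, top, right, bottom] in pixels, round what is visible of it).
- arm.cut_out(camera, thing): "mask" (400x640 bool, what is visible of it) and "extent" ([left, top, right, bottom] in pixels, round what is visible of it).
- arm.mark_of(camera, thing): "at" ([row, column] in pixels: a listed point, or the origin of a listed thing).
The state is a dict: "time": time; "joints": joint angles; "joint_vel": joint speeds; "effort": joint torques, N m; "tcp_pos": TCP position; "eef_rot": TCP orientation; "ft_force": force on the tool from outside, world axes, zero at the start; "wrist_torque": the same for the moment, N m; "opening": finger opening in m.
Only numpy, scipy, OpenCV 4.12 (cv2) and the standard library are available. Lean on these libraries where they do the work, as an engineer would, in place of code of your own. Each camera call takes 0.05 s, during which the arm holds its last target.

TASK

Clear the yellow sanding block off the slide bed and lay it flat in the empty dark wooden tray. Then slide the vise carriage (the orange post is its handle) until the red spot on the doll bottom is straight under the punch tip, let go, and only then press the punch's black knob all the way down so that it would hit inside the spot, and let it spring back up. Leave the carriage there and do not disturb the bevel square, the brass collet rings or the loose doll top.

Things in the scene. Friction and masses are not known exactly. Their poses are not given: they have to be found in the camera images.
- bed: steel slide bed, 430 mm long along its y, 120 mm wide along its x (end feet 150 mm), flat top 30 mm above the bench; fixed; origin at the centre of its underside. The carriage slides along the bed's +y.
- carriage (a joint): travel of the vise carriage along the bed's +y, in m, 0 to 0.20; it starts near 0 at the -y end. Friction about 5 N, stays where it is left. The moving mass is about 1.8 kg. The carriage (plate 140 mm wide) reaches 85 mm ahead (+y) of the red spot and 75 mm behind, its vise screw 108 mm behind.
- spot (a point): centre of the red spot (10 mm across, with a thin red line through it along the bed's x) on top of the doll's belly, 134.5 mm above the bench, over the bed's centre line; rides with the carriage. The carriage is a green-jawed cast iron vise gripping the birch doll bottom on its side (90 mm along the bed's x, 72 mm across).
- handle_top (a point): centre of the top of the carriage's upright orange handle post, 22 mm in diameter, sticking up 72 mm from the carriage with its top 121 mm above the bench; 100 mm to the robot's side (bed -x) of the spot and in line with it; clear on all sides from above.
- punch_stand: grey stand behind the bed: foot 80 x 90 x 20 mm, column 28 mm thick and 220 mm high, arm 22 mm wide reaching 130 mm along the bed's -x over the bed's centre line, arm top 212 mm above the bench; fixed, squared to the bed, but it stands at a different place along the bed each time. Origin under the column.
- punch_tip (a point): point of the steel punch, 155.5 mm above the bench when up, exactly over the bed's centre line (the path of the spot); goes down with the knob until it just meets the doll.
- knob_top (a point): centre of the top of the black punch knob, 34 mm in diameter and 28 mm thick, vertically above the tip, 262.5 mm above the bench when up; press straight down.
- punch (a joint): how far the punch is pressed down, in m: 0 up, 0.020 fully down. Spring: about 3 N to start, 8 N fully down; springs back up when let go.
- sanding_block: yellow plastic sanding block, 50 mm (its x) by 100 mm (its y) by 30 mm high, 0.12 kg, loose, lying flat on the bed just past the punch, in the carriage's way; origin at the centre of its underside.
- tray: empty dark wooden tray, outside 170 mm (its x) by 135 mm (its y) by 30 mm high, walls and floor 5 mm; fixed, on the left or the right; origin at the centre of its underside.
- doll_board: plywood board 170 x 135 x 12 mm with two fixed doll bottoms 72 mm across, tops 82 mm above the bench; it stands on the other side from the tray; fixed. Origin at the centre of its underside.
- bevel_square: bystander: bevel square, wooden stock 130 mm along its x, steel blade 160 mm along its y, 14 mm high; loose. Origin under the stock's centre.
- collet_a: bystander: brass collet ring, 76 mm across, 22 mm high; loose. Origin at the centre of its underside.
- collet_b: bystander: brass collet ring, 64 mm across, 26 mm high; loose. Origin at the centre of its underside.
- doll_top: bystander: loose birch doll top, 66 mm across, 70 mm high. Origin at the centre of its underside.

How it is judged:
By the outcome, as a careful person would: the job done as asked, in the order asked, and still so for the second after the job is handed in, with the robot touching nothing.
It also fails if it takes over 67 s, if anything falls off the work surface, if the arm or the gripper's body presses on something with over 40 N, if the wrist force passes 120 N, or if a joint passes its speed limit or range.

## Working session

There is one attempt and no reset: what is moved stays moved. The work goes in short steps, Python scripts to look and compute and a tool call to move; the robot and the scene stay as the last step left them, time stands still between calls to the robot, and variables do not carry over. Pictures are saved under pics/ and viewed, and the job is handed in when it is done.

Besides the shell and the picture viewer there is one more tool, called after "Emit:" as name(argument=value, ...) on one line, values as JSON. carry_out: Moves the arm, as the interface text tells. Its arguments: {"type":"object","properties":{"series":{"type":"array","items":{"type":"array","items":{"type":"number"}}},"squeeze":{"type":"number"}},"required":["series"]}

```bash
mkdir -p pics; ls
cat > h.py <<'E'
import numpy as np,cv2,json
from workcell import arm
def grab(n,save=None):
    f=arm.grab_frame(n)
    if save: cv2.imwrite('pics/'+save,f['img'][:,:,::-1])
    return f
def proj(f,P):
    P=np.atleast_2d(P);c=(f['world_to_cam'][:3,:3]@P.T).T+f['world_to_cam'][:3,3]
    q=np.c_[c[:,0],-c[:,1],-c[:,2]]@np.array(f['mtx']).T
    return q[:,:2]/q[:,2:]
def back(f,u,v,z):
    R=f['world_to_cam'][:3,:3];t=f['world_to_cam'][:3,3]
    d=np.linalg.inv(f['mtx'])@[u,v,1];d=R.T@np.array([d[0],-d[1],-d[2]]);o=-R.T@t
    return o+d*(z-o[2])/d[2]
E
python3 - <<'E'
from h import *
for n in('scene','top'):
    f=grab(n,n+'0.png'); print(n,f.keys(),np.round(f['mtx'],1).tolist(),np.round(f['world_to_cam'],3).tolist())
    zs=dict(spot=.1345,handle_top=.121,punch_tip=.1555,knob_top=.2625,sanding_block=0.03,tray=0,bed=0,doll_board=0,bevel_square=0,collet_a=0,collet_b=0,doll_top=0,punch_stand=0)
    for k,z in zs.items():
        for m in arm.mark_of(n,k)[:2]:
            r,c=m['at'];print(k,round(m['p'],2),round(r,1),round(c,1),np.round(back(f,c,r,z),4))
print({k:np.round(v,4).tolist() for k,v in arm.observe().items()},arm.hold_point_z)
E
```

```text
pics
scene dict_keys(['img', 'mtx', 'world_to_cam']) [[395.4, 0.0, 321.7], [0.0, 395.4, 199.7], [0.0, 0.0, 1.0]] [[-0.604, 0.797, -0.004, 0.379], [-0.666, -0.502, 0.552, 0.309], [0.437, 0.336, 0.834, -1.561], [0.0, 0.0, 0.0, 1.0]]
spot 0.87 193.1 303.5 [ 0.6081 -0.0834  0.1345]
handle_top 0.72 169.1 323.5 [ 0.4887 -0.0968  0.121 ]
handle_top 0.67 255.8 308.7 [0.7591 0.0552 0.121 ]
knob_top 0.59 179.1 331.1 [0.5917 0.007  0.2625]
sanding_block 0.89 230.8 356.0 [0.5678 0.0923 0.03  ]
tray 0.97 257.5 452.3 [0.4499 0.3788 0.    ]
bed 0.7 224.4 332.3 [0.5801 0.0085 0.    ]
doll_board 0.63 152.0 266.4 [ 0.4775 -0.3725  0.    ]
doll_board 0.51 170.4 321.9 [ 0.4217 -0.1545  0.    ]
bevel_square 0.86 189.1 224.3 [ 0.6933 -0.3776  0.    ]
collet_a 0.73 312.5 396.0 [0.7053 0.329  0.    ]
collet_a 0.59 300.5 345.3 [0.7645 0.1916 0.    ]
collet_b 0.73 312.5 396.0 [0.7053 0.329  0.    ]
collet_b 0.59 300.5 345.3 [0.7645 0.1916 0.    ]
doll_top 0.96 239.4 263.4 [ 0.7588 -0.1357  0.    ]
punch_stand 0.76 259.2 310.6 [0.7218 0.0286 0.    ]
top dict_keys(['img', 'mtx', 'world_to_cam']) [[425.1, 0.0, 3
[... 735 characters left out ...]
 178.5 206.2 [0.7003 0.3281 0.    ]
collet_b 0.83 151.0 254.1 [0.7779 0.1898 0.    ]
collet_b 0.82 178.5 206.2 [0.7003 0.3281 0.    ]
doll_top 0.58 146.1 363.2 [ 0.7844 -0.1255  0.    ]
doll_top 0.3 203.3 357.2 [ 0.6188 -0.1031  0.    ]
punch_stand 0.63 173.7 310.3 [0.7072 0.0282 0.    ]
{'time': 1.4, 'joints': [-1.3061, 0.477, 0.0224, 1.5554, -0.0115, 1.1093, -0.0831], 'joint_vel': [-0.0012, 0.0018, 0.0003, 0.0001, -0.0002, 0.0017, 0.0011], 'effort': [-0.0004, -58.2709, 1.5328, -27.2931, -0.0544, 0.01, 0.0], 'tcp_pos': [0.2459, 0.6287, 0.2227], 'eef_rot': [0.0, 0.1853, 0.9827, 0.0], 'ft_force': [0.7744, 0.5127, -0.1346], 'wrist_torque': [-0.0153, -0.0124, -0.0106], 'opening': 0.0878} 0.0187
```

View images.

View pics/scene0.png

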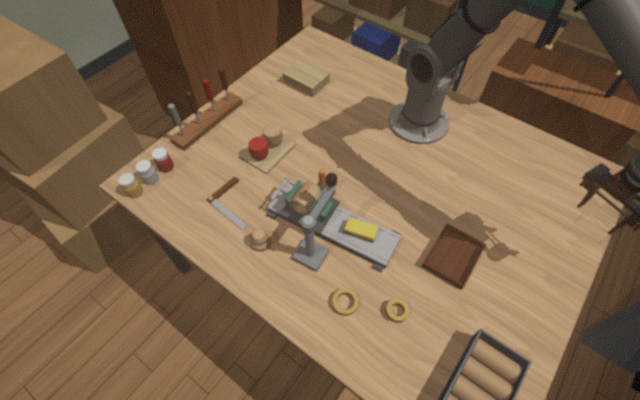

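View pics/top0.png

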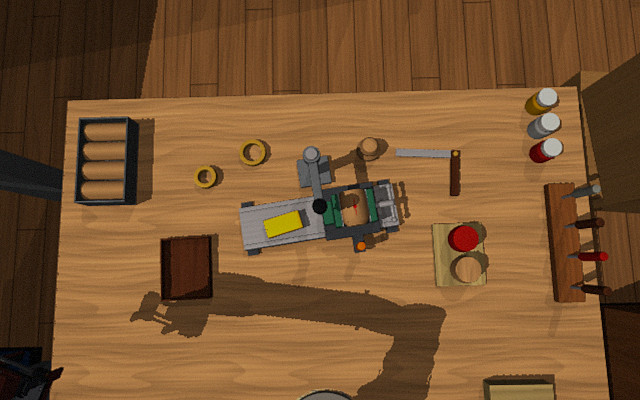

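Run:
```python
import cv2
a=cv2.imread('pics/top0.png')[165:265,225:415];cv2.imwrite('pics/t1.png',cv2.resize(a,None,fx=4.2,fy=4.2,interpolation=cv2.INTER_CUBIC))
a=cv2.imread('pics/scene0.png')[155:275,255:415];cv2.imwrite('pics/s1.png',cv2.resize(a,None,fx=5,fy=5,interpolation=cv2.INTER_CUBIC))
```

```text
(no output)
```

View pics/t1.png

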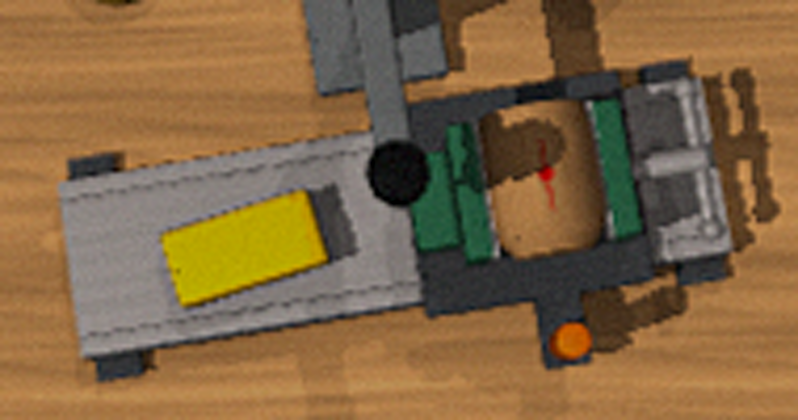

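View pics/s1.png

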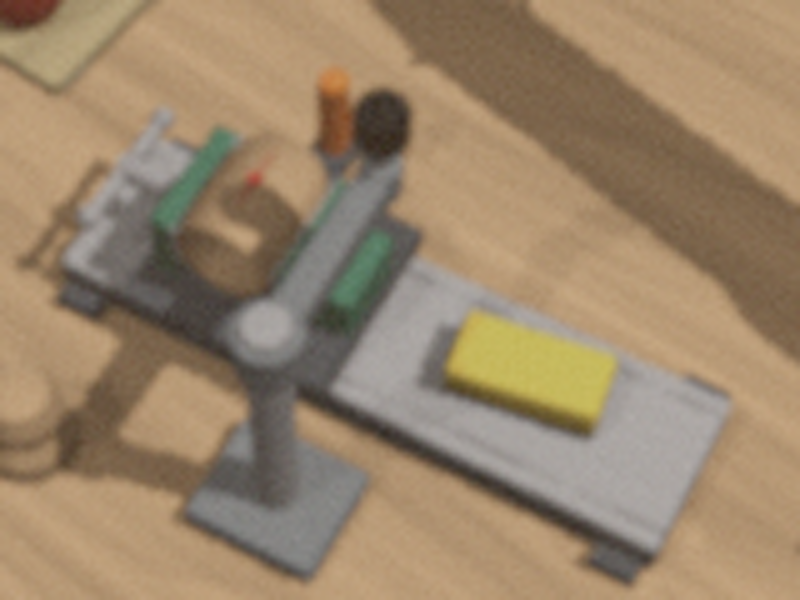

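```bash
cat > fit.py <<'E'
from h import *
from scipy.optimize import least_squares
fs={n:grab(n) for n in('scene','top')}
T=lambda x,y:((x+.5)/4.2-.5+225,(y+.5)/4.2-.5+165)
S=lambda x,y:((x+.5)/5-.5+255,(y+.5)/5-.5+155)
obs=[('top','spot',T(547,173)),('scene','spot',S(253,180)),('top','knob',T(400,174)),('scene','knob',S(383,118)),
('top','hand',T(572,341)),('scene','hand',S(333,77)),('top','c1',T(60,183)),('top','c2',T(82,357)),('scene','c1',S(655,545)),('scene','c2',S(730,400))]
def pts(p):
    x,y,a,ys,yp=p
    L=dict(spot=(0,ys,.1345),knob=(0,yp,.2625),hand=(-.1,ys,.121),c1=(.06,.215,.03),c2=(-.06,.215,.03))
    c,s=np.cos(a),np.sin(a)
    return {k:(x+c*v[0]-s*v[1],y+s*v[0]+c*v[1],v[2]) for k,v in L.items()}
def res(q):
    P=pts(q[:5]);r=[]
    for n,k,o in obs:
        d=q[5:7] if n=='top' else q[7:9]
        r+=list(proj(fs[n],P[k])[0]+d-o)
    return np.r_[r,q[5:]/1.5]
s=least_squares(res,[.58,.01,.1,-.09,0,0,0,0,0],loss='soft_l1')
print(np.round(s.x,4));print({k:np.round(v,4) for k,v in pts(s.x[:5]).items()})
for o,r in zip(obs,s.fun[:20].reshape(-1,2)):print(o[:2],np.round(r,1))
E
python3 fit.py
```

```text
[ 0.5814  0.0068  0.1431 -0.0942 -0.0069  0.1625  0.0884  0.0411  0.5503]
{'spot': array([ 0.5949, -0.0865,  0.1345]), 'knob': array([ 5.824e-01, -1.000e-04,  2.625e-01]), 'hand': array([ 0.4959, -0.1007,  0.121 ]), 'c1': array([0.6102, 0.2281, 0.03  ]), 'c2': array([0.4914, 0.211 , 0.03  ])}
('top', 'spot') [-0.2  0.3]
('scene', 'spot') [ 0.3 -0.3]
('top', 'knob') [-0.5 -0.6]
('scene', 'knob') [-0.1 -2. ]
('top', 'hand') [ 0.5 -0. ]
('scene', 'hand') [0.  0.5]
('top', 'c1') [-0.3 -0.5]
('top', 'c2') [0.4 1. ]
('scene', 'c1') [-0.3  1.4]
('scene', 'c2') [ 0.1 -0.3]
```

```bash
cat > meas.py <<'E'
from h import *
for n in('scene','top'):
    f=grab(n)
    for k,z,w in(('sanding_block',.06,0),('tray',.03,0)):
        m=arm.cut_out(n,k)
        if not m: print(n,k,'none');continue
        M=m[0]['mask'].astype(np.uint8)
        c=max(cv2.findContours(M,0,1)[0],key=cv2.contourArea)[:,0]
        P=np.array([back(f,u,v,z)[:2] for u,v in c])
        r=cv2.minAreaRect((P*1000).astype(np.float32));print(n,k,round(m[0]['p'],2),np.round(r[0],1),np.round(r[1],1),round(r[2],1))
T=lambda x,y:((x+.5)/4.2-.5+225,(y+.5)/4.2-.5+165)
S=lambda x,y:((x+.5)/5-.5+255,(y+.5)/5-.5+155)
f=grab('top');P=np.array([back(f,*T(*p),.06)[:2] for p in[(162,235),(307,190),(326,262),(183,306)]])
print(P.round(4),P.mean(0));d=P[0]-P[1]+P[3]-P[2];print('ydir deg',np.degrees(np.arctan2(d[1],d[0])),np.linalg.norm(d)/2)
f=grab('scene');P=np.array([back(f,*S(*p),.06)[:2] for p in[(467,313),(617,353),(592,415),(446,366)]])
print(P.round(4),P.mean(0));d=P[1]-P[0]+P[2]-P[3];print('ydir deg',np.degrees(np.arctan2(d[1],d[0])),np.linalg.norm(d)/2)
a=grab('top')['img'][225:310,150:225,::-1];cv2.imwrite('pics/tr.png',cv2.resize(a,None,fx=6,fy=6))
E
python3 meas.py
```

```text
scene sanding_block 0.63 [570.7 107.4] [ 66.  103.2] 17.5
scene tray 0.93 [457.4 376.5] [183.4 131.9] 3.0
top sanding_block 0.95 [560.9 100.8] [ 52.2 100.7] 15.5
top tray 0.65 [449.3 371.1] [171.3 143. ] 1.7
[[0.5699 0.1548]
 [0.5968 0.0615]
 [0.5504 0.05  ]
 [0.5243 0.1415]] [0.56034189 0.10195201]
ydir deg 106.03606224946238 0.09610376449520266
[[0.5575 0.0522]
 [0.525  0.1435]
 [0.571  0.155 ]
 [0.5968 0.0638]] [0.56258471 0.10361637]
ydir deg 107.735832124362 0.09580957793222508
```

View pics/tr.png

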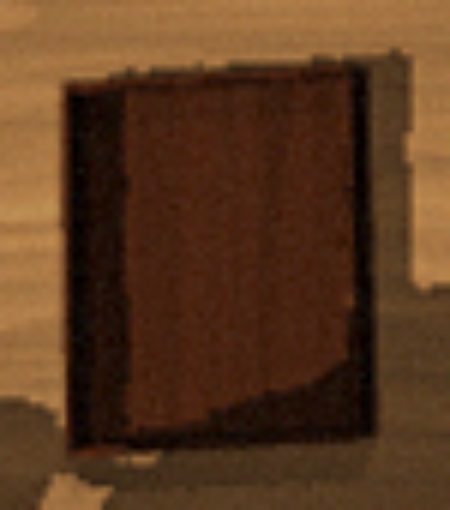

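```bash
cat > go.py <<'E'
import sys,numpy as np
from workcell import arm
from scipy.spatial.transform import Rotation as Ro
# usage: go.py x y z toolyaw(deg of tool y in world)
def st():
    o=arm.observe();q=o['eef_rot'];return o,Ro.from_quat([q[1],q[2],q[3],q[0]])
o,R=st()
yv=R.as_matrix()[:,1]
print('t',round(float(o['time']),2),'pos',np.round(o['tcp_pos'],4),'yaw',round(float(np.degrees(np.arctan2(yv[1],yv[0]))),2),'F',np.round(o['ft_force'],1),'open',round(float(o['opening']),4))
if len(sys.argv)>4:
    x,y,z,a=map(float,sys.argv[1:5]);a=np.radians(a)
    Y=np.array([np.cos(a),np.sin(a),0]);Z=np.array([0,0,-1.]);X=np.cross(Y,Z)
    Rt=Ro.from_matrix(np.c_[X,Y,Z])
    d=R.inv().apply(np.array([x,y,z])-o['tcp_pos']);w=np.degrees((R.inv()*Rt).as_rotvec())
    print('turn',np.round(w,2),'shift',np.round(d,4),'rows>=',round(max(np.linalg.norm(d)/.0417,np.linalg.norm(w)/7.16),1))
E
python3 go.py 0.5612 0.1025 0.20 16.5
python3 - <<'E'
from h import *
f=grab('top');P=np.array([back(f,(a+.5)/6-.5+150,(b+.5)/6-.5+225,.03)[:2] for a,b in[(66,85),(365,70),(375,437),(70,447)]])
print(P.round(4),P.mean(0)); d=P[0]-P[3]+P[1]-P[2];print(np.degrees(np.arctan2(d[1],d[0])))
E
```

```text
t 1.95 pos [0.2458 0.6287 0.2227] yaw 68.64 F [-0.6  0.  -1.3] open 0.0879
turn [ 0.   -0.   52.14] shift [-0.4853 -0.3752  0.0226] rows>= 14.7
[[0.5283 0.4434]
 [0.5324 0.3052]
 [0.3673 0.2982]
 [0.3652 0.4367]] [0.44829853 0.37088261]
2.3924398482687392
```

Emit:
carry_out(series=[[0,0,3.4,-0.03,-0.023,0.0,0],[0,0,6.8,-0.062,-0.048,0.0,0],[0,0,10.2,-0.094,-0.073,0.0,0],[0,0,13.6,-0.126,-0.098,0.0,0],[0,0,17,-0.158,-0.123,0.0,0]])

```text
time: 2.42
tcp_pos: [0.3489, 0.4548, 0.2228]
eef_rot: [0.0, 0.33, 0.944, 0.0]
ft_force: [1.0, -0.6, 0.3]
opening: 0.0878
```

```bash
python3 go.py 0.5612 0.1025 0.20 16.5
```

```text
t 2.42 pos [0.3489 0.4548 0.2228] yaw 51.48 F [ 1.  -0.6  0.3] open 0.0878
turn [ 2.000e-02 -1.000e-02  3.498e+01] shift [-0.3855 -0.1435  0.0227] rows>= 9.9
```

Emit:
carry_out(series=[[0,0,3.5,-0.038,-0.014,0.0,0],[0,0,7,-0.076,-0.028,0.0,0],[0,0,10.5,-0.114,-0.042,0.0,0],[0,0,14,-0.152,-0.056,0.0,0],[0,0,17.5,-0.19,-0.07,0.0,0]])

```text
time: 2.83
tcp_pos: [0.4545, 0.282, 0.223]
eef_rot: [0.0, 0.47, 0.883, 0.0]
ft_force: [0.3, -0.3, 0.2]
opening: 0.0879
```

```bash
python3 go.py 0.5612 0.1035 0.16 16.5
```

```text
t 2.83 pos [0.4545 0.282  0.223 ] yaw 33.97 F [ 0.3 -0.3  0.2] open 0.0879
turn [ 0.04 -0.02 17.47] shift [-0.2077 -0.0113  0.0629] rows>= 5.2
```

Emit:
carry_out(series=[[0,0,4,-0.039,-0.002,0.0,0],[0,0,8,-0.078,-0.004,0.0,0],[0,0,12,-0.118,-0.006,0.0,0],[0,0,16,-0.158,-0.008,0.01,0],[0,0,17.5,-0.193,-0.011,0.03,0]])

```text
time: 3.25
tcp_pos: [0.556, 0.1158, 0.1949]
eef_rot: [0.002, 0.599, 0.801, 0.002]
ft_force: [0.1, 1.4, -0.1]
opening: 0.0881
```

```bash
python3 go.py 0.5612 0.1035 0.036 16.5
python3 - <<'E'
from h import *
f=grab('top','a1.png');print(proj(f,arm.observe()['tcp_pos']))
f=grab('scene','a2.png')
a=cv2.imread('pics/a1.png')[150:270,225:415];b=cv2.imread('pics/a2.png')[155:275,275:415]
cv2.imwrite('pics/a3.png',np.hstack([cv2.resize(a,(475,300)),cv2.resize(b,(320,300))]))
E
```

```text
t 3.25 pos [0.556  0.1158 0.1949] yaw 16.38 F [ 0.1  1.4 -0.1] open 0.0881
turn [ 0.34 -0.   -0.12] shift [-0.0133  0.0006  0.1589] rows>= 3.8
[[274.76733108 221.18002693]]
```

View pics/a3.png

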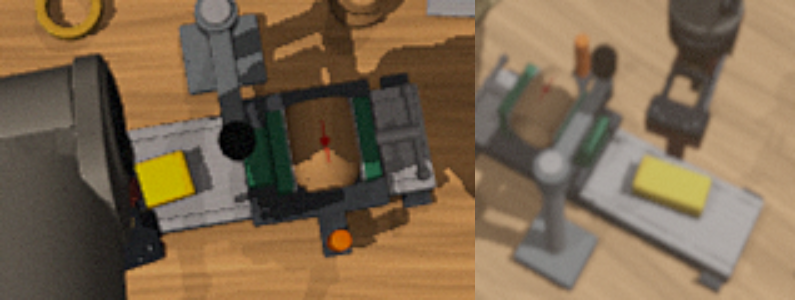

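Emit:
carry_out(series=[[0.2,0,0,-0.008,0.0,0.03,0],[0.3,0,0,-0.013,0.0005,0.065,0],[0.3,0,0,-0.013,0.0005,0.1,0],[0.3,0,0,-0.013,0.0005,0.13,0],[0.3,0,0,-0.013,0.0005,0.14,0]])

```text
time: 3.77
tcp_pos: [0.5542, 0.1058, 0.0488]
eef_rot: [-0.004, 0.597, 0.802, -0.004]
ft_force: [-1.0, -1.0, -0.3]
opening: 0.0877
```

```bash
python3 go.py 0.5612 0.1035 0.036 16.5
python3 - <<'E'
from h import *
f=grab('top','b1.png')
f=grab('scene','b2.png')
a=cv2.imread('pics/b1.png')[150:270,225:415];b=cv2.imread('pics/b2.png')[155:275,275:415]
cv2.imwrite('pics/b3.png',np.hstack([cv2.resize(a,(400,252)),cv2.resize(b,(400,343))[:252]]))
cv2.imwrite('pics/b3.png',cv2.resize(b,None,fx=5,fy=5))
E
```

```text
t 3.77 pos [0.5542 0.1058 0.0488] yaw 16.7 F [-1.  -1.  -0.3] open 0.0877
turn [-0.66 -0.02  0.2 ] shift [-0.0042  0.0062  0.0128] rows>= 0.4
```

View pics/b3.png

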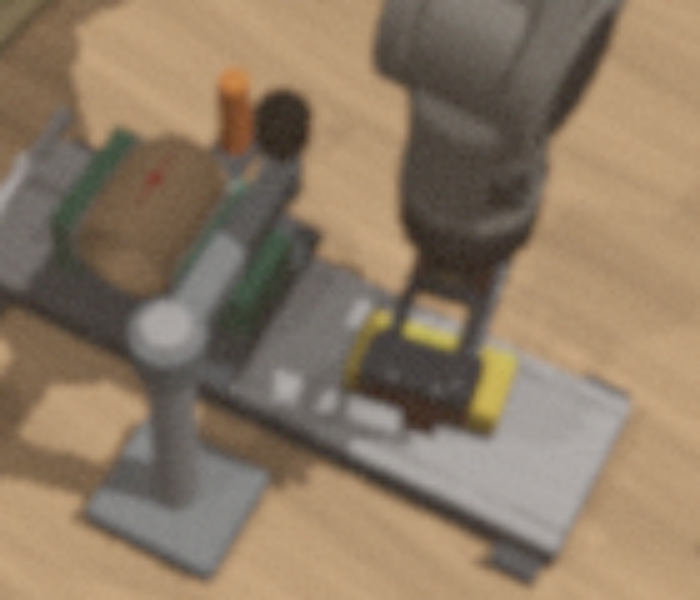

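Emit:
carry_out(series=[[-0.3,0,0,-0.003,0.004,0.006,0],[-0.3,0,0,-0.003,0.004,0.012,0],[-0.3,0,0,-0.003,0.004,0.012,0]])

```text
time: 4.12
tcp_pos: [0.5626, 0.1039, 0.0412]
eef_rot: [0.0, 0.597, 0.802, 0.001]
ft_force: [-1.2, 0.0, 0.5]
opening: 0.0879
```

```bash
python3 go.py 0.5612 0.1035 0.036 16.5
```

```text
t 4.12 pos [0.5626 0.1039 0.0412] yaw 16.63 F [-1.2  0.   0.5] open 0.0879
turn [ 0.1  -0.    0.13] shift [ 0.     -0.0015  0.0052] rows>= 0.1
```

Emit:
carry_out(series=[[0,0,0,0,-0.001,0.005,0],[0,0,0,0,-0.001,0.005,0.6],[0,0,0,0,-0.001,0.005,1],[0,0,0,0,-0.001,0.005,1],[0,0,0,0,-0.001,0.005,1]], squeeze=20)

```text
time: 4.53
tcp_pos: [0.561, 0.1035, 0.0359]
eef_rot: [0.0, 0.597, 0.802, 0.0]
ft_force: [-0.1, -0.1, -0.5]
opening: 0.0649
```

Emit:
carry_out(series=[[0,0,0,0,0,0,1],[0,0,0,0,0,0,1],[0,0,0,0,0,0,1]])

```text
time: 4.78
tcp_pos: [0.561, 0.1036, 0.0357]
eef_rot: [0.0, 0.597, 0.802, 0.0]
ft_force: [-0.3, -0.5, 0.0]
opening: 0.05
```

```bash
python3 go.py 0.5 0.2 0.15 60
```

```text
t 4.78 pos [0.561  0.1036 0.0357] yaw 16.64 F [-0.3 -0.5  0. ] open 0.05
turn [ 2.000e-02  1.000e-02 -4.336e+01] shift [ 0.1098 -0.0308 -0.1143] rows>= 6.1
```

Gripped at 50 mm. Lift.

Emit:
carry_out(series=[[0,0,0,0,0,-0.01,1],[0,0,0,0,0,-0.03,1],[0,0,0,0,0,-0.055,1],[0,0,0,0,0,-0.08,1],[0,0,0,0,0,-0.1,1]])

```text
time: 5.2
tcp_pos: [0.5609, 0.1033, 0.1378]
eef_rot: [0.0, 0.598, 0.802, 0.0]
ft_force: [-0.4, -0.7, -1.5]
opening: 0.0498
```

```bash
python3 go.py 0.449 0.372 0.13 92.4
```

```text
t 5.2 pos [0.5609 0.1033 0.1378] yaw 16.61 F [-0.4 -0.7 -1.5] open 0.0498
turn [ 4.000e-02  3.000e-02 -7.579e+01] shift [ 0.2895 -0.0305  0.0078] rows>= 10.6
```

Emit:
carry_out(series=[[0,0,-3,0.012,-0.001,0,1],[0,0,-9,0.034,-0.003,0,1],[0,0,-15,0.056,-0.006,0,1],[0,0,-21,0.08,-0.009,0,1],[0,0,-27,0.104,-0.011,0,1]])

```text
time: 5.62
tcp_pos: [0.5188, 0.2012, 0.135]
eef_rot: [-0.001, 0.39, 0.921, -0.0]
ft_force: [-0.1, -0.2, -1.6]
opening: 0.05
```

```bash
python3 go.py 0.449 0.372 0.13 92.4
```

```text
t 5.62 pos [0.5188 0.2012 0.135 ] yaw 44.05 F [-0.1 -0.2 -1.6] open 0.05
turn [ -0.05  -0.07 -48.35] shift [0.1713 0.0686 0.005 ] rows>= 6.8
```

Emit:
carry_out(series=[[0,0,-6,0.022,0.009,0,1],[0,0,-12,0.044,0.018,0,1],[0,0,-18,0.066,0.027,0,1],[0,0,-24,0.088,0.036,0,1],[0,0,-30,0.11,0.044,0,1]])

```text
time: 6.03
tcp_pos: [0.4747, 0.3114, 0.135]
eef_rot: [-0.001, 0.138, 0.99, -0.0]
ft_force: [0.7, 0.6, -1.6]
opening: 0.0499
```

```bash
python3 go.py 0.449 0.372 0.11 92.4
```

```text
t 6.03 pos [0.4747 0.3114 0.135 ] yaw 74.09 F [ 0.7  0.6 -1.6] open 0.0499
turn [ -0.04  -0.07 -18.31] shift [0.0413 0.0512 0.025 ] rows>= 2.6
```

Emit:
carry_out(series=[[0,0,-6,0.014,0.018,0.005,1],[0,0,-12,0.028,0.036,0.015,1],[0,0,-17,0.039,0.048,0.025,1],[0,0,-18.3,0.041,0.051,0.03,1],[0,0,-18.3,0.041,0.051,0.03,1]])

```text
time: 6.45
tcp_pos: [0.4493, 0.3709, 0.1039]
eef_rot: [-0.001, -0.019, 1.0, -0.001]
ft_force: [-0.0, 0.4, -1.5]
opening: 0.0495
```

```bash
python3 go.py 0.449 0.372 0.014 92.4;python3 - <<'E'
from h import *
f=grab('top','c1.png')
f=grab('scene','c2.png')
a=cv2.imread('pics/c1.png')[225:310,150:260];b=cv2.imread('pics/c2.png')[195:295,400:510]
cv2.imwrite('pics/c3.png',np.hstack([cv2.resize(a,(400,400)),cv2.resize(b,(400,400))]))
E
```

```text
t 6.45 pos [0.4493 0.3709 0.1039] yaw 92.12 F [-0.   0.4 -1.5] open 0.0495
turn [-0.09 -0.17 -0.28] shift [-0.      0.0012  0.0899] rows>= 2.2
```

View pics/c3.png

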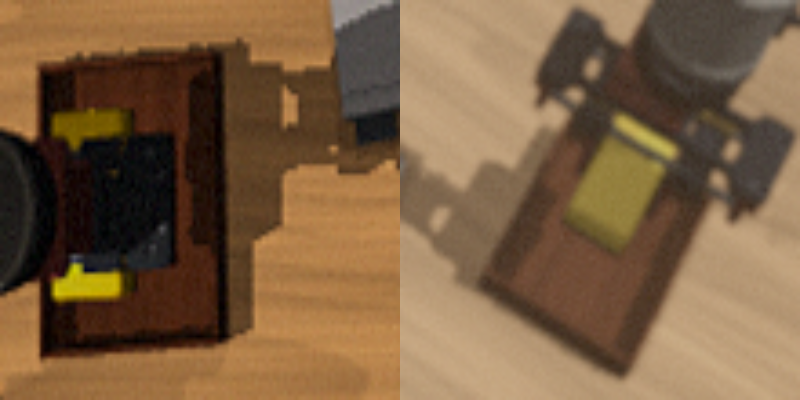

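Emit:
carry_out(series=[[0,0,0,0,0.001,0.02,1],[0,0,0,0,0.001,0.045,1],[0,0,0,0,0.001,0.07,1],[0,0,0,0,0.001,0.084,1],[0,0,0,0,0.001,0.09,1]])

```text
time: 6.97
tcp_pos: [0.4516, 0.3689, 0.014]
eef_rot: [-0.001, -0.015, 1.0, -0.001]
ft_force: [0.2, -0.1, -2.2]
opening: 0.0499
```

Emit:
carry_out(series=[[0,0,0,0,0,0.0015,1],[0,0,0,0,0,0.002,1]])

```text
time: 7.13
tcp_pos: [0.4524, 0.3709, 0.0142]
eef_rot: [0.0, -0.016, 1.0, 0.0]
ft_force: [0.1, 0.6, -1.6]
opening: 0.0494
```

```bash
python3 go.py 0.449 0.372 0.011 92.4
```

```text
t 7.13 pos [0.4524 0.3709 0.0142] yaw 91.83 F [ 0.1  0.6 -1.6] open 0.0494
turn [ 0.    0.05 -0.57] shift [0.0033 0.0012 0.0032] rows>= 0.1
```

Emit:
carry_out(series=[[0,0,0,0,0,0.0015,1],[0,0,0,0,0,0.003,1],[0,0,0,0,0,0.003,1]])

```text
time: 7.38
tcp_pos: [0.4519, 0.3717, 0.0113]
eef_rot: [0.0, -0.017, 1.0, 0.0]
ft_force: [0.5, -0.2, -2.8]
opening: 0.0501
```

```bash
python3 go.py 0.449 0.372 0.011 92.4
```

```text
t 7.38 pos [0.4519 0.3717 0.0113] yaw 91.93 F [ 0.5 -0.2 -2.8] open 0.0501
turn [ 0.05  0.06 -0.47] shift [0.0028 0.0004 0.0003] rows>= 0.1
```

Emit:
carry_out(series=[[0,0,0,0,0,0.0005,0.35],[0,0,0,0,0,0.0005,0.25],[0,0,0,0,0,0.0005,0.25],[0,0,0,0,0,0.0005,0.25]])

```text
time: 7.72
tcp_pos: [0.4516, 0.3716, 0.0104]
eef_rot: [0.0, -0.017, 1.0, 0.0]
ft_force: [0.1, -0.5, -0.7]
opening: 0.0655
```

```bash
python3 go.py 0.449 0.372 0.25 92.4
```

```text
t 7.72 pos [0.4516 0.3716 0.0104] yaw 91.94 F [ 0.1 -0.5 -0.7] open 0.0655
turn [ 0.02  0.02 -0.46] shift [ 0.0025  0.0005 -0.2396] rows>= 5.7
```

Emit:
carry_out(series=[[0,0,0,0,0,-0.015,0.25],[0,0,0,0,0,-0.045,0.25],[0,0,0,0,0,-0.085,0.25],[0,0,0,0,0,-0.126,0],[0,0,0,0,0,-0.167,0]])

```text
time: 8.13
tcp_pos: [0.451, 0.3711, 0.1789]
eef_rot: [-0.0, -0.017, 1.0, -0.0]
ft_force: [-0.0, 0.2, -0.1]
opening: 0.0762
```

Run:
```python
from h import *
f=grab('top','d1.png')
f=grab('scene','d2.png')
a=cv2.imread('pics/d1.png')[225:310,150:260];b=cv2.imread('pics/d2.png')[195:295,400:510]
cv2.imwrite('pics/d3.png',np.hstack([cv2.resize(a,(400,400)),cv2.resize(b,(400,400))]))
```

```text
(no output)
```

View pics/d3.png

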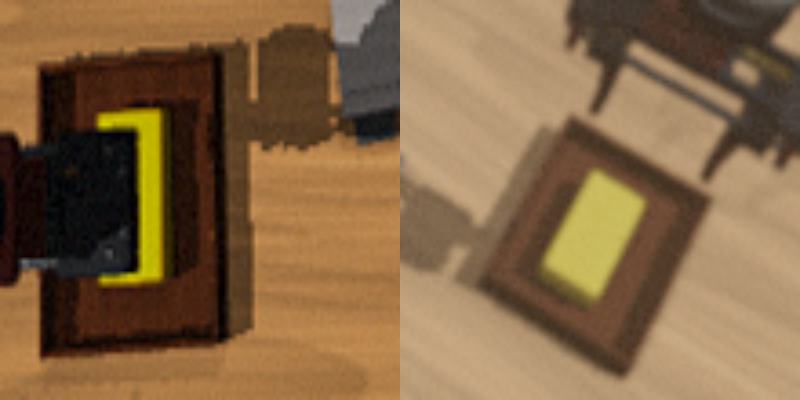

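```bash
python3 go.py 0.496 -0.1007 0.22 98.2
```

```text
t 8.23 pos [0.4548 0.3744 0.1844] yaw 91.91 F [ 0.3  1.  -0.6] open 0.0838
turn [ 0.47  0.56 -6.29] shift [-0.0257 -0.4759 -0.0394] rows>= 11.5
```

Emit:
carry_out(series=[[0,0,-1,-0.001,-0.025,-0.015,0],[0,0,-2,-0.003,-0.06,-0.025,0],[0,0,-3,-0.006,-0.1,-0.033,0],[0,0,-4,-0.008,-0.14,-0.038,0],[0,0,-5,-0.01,-0.18,-0.04,0]])

```text
time: 8.65
tcp_pos: [0.4675, 0.1903, 0.2175]
eef_rot: [0.0, -0.061, 0.998, 0.0]
ft_force: [1.0, -0.3, -0.2]
opening: 0.0877
```

```bash
python3 go.py 0.496 -0.1007 0.22 98.2
```

```text
t 8.65 pos [0.4675 0.1903 0.2175] yaw 97.02 F [ 1.  -0.3 -0.2] open 0.0877
turn [ 0.02  0.05 -1.18] shift [ 0.0073 -0.2923 -0.0026] rows>= 7.0
```

Emit:
carry_out(series=[[0,0,-0.3,0.001,-0.038,0,0],[0,0,-0.6,0.002,-0.077,0,0],[0,0,-1,0.003,-0.116,0,0],[0,0,-1.2,0.004,-0.155,0,0],[0,0,-1.2,0.005,-0.194,0,0]])

```text
time: 9.07
tcp_pos: [0.4855, -0.0032, 0.2168]
eef_rot: [-0.0, -0.071, 0.997, 0.0]
ft_force: [0.5, 0.2, 0.1]
opening: 0.0876
```

Emit:
carry_out(series=[[0,0,0,0.001,-0.038,0,0],[0,0,0,0.001,-0.07,0.005,0],[0,0,0,0.002,-0.092,0.01,0],[0,0,0,0.002,-0.098,0.01,0],[0,0,0,0.002,-0.098,0.01,0]])

```text
time: 9.48
tcp_pos: [0.4974, -0.1003, 0.2065]
eef_rot: [-0.001, -0.069, 0.998, -0.0]
ft_force: [-0.4, 0.9, -0.1]
opening: 0.088
```

```bash
python3 go.py 0.496 -0.1007 0.088 98.2
python3 - <<'E'
from h import *
f=grab('top','e1.png')
f=grab('scene','e2.png')
a=cv2.imread('pics/e1.png')[150:270,285:415];b=cv2.imread('pics/e2.png')[115:235,255:385]
cv2.imwrite('pics/e3.png',np.hstack([cv2.resize(a,(400,369)),cv2.resize(b,(400,369))]))
E
```

```text
t 9.48 pos [ 0.4974 -0.1003  0.2065] yaw 97.93 F [-0.4  0.9 -0.1] open 0.088
turn [-0.02 -0.07 -0.27] shift [ 0.0013 -0.0002  0.1185] rows>= 2.8
```

View pics/e3.png

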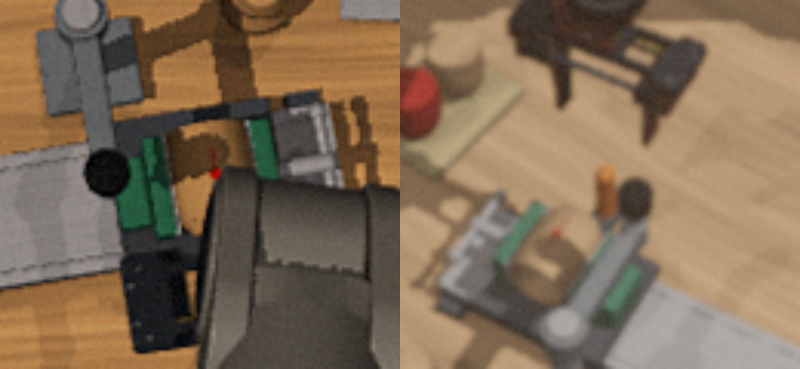

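Emit:
carry_out(series=[[0,0,0,0.001,0,0.015,0],[0,0,0,0.001,0,0.045,0],[0,0,0,0.001,0,0.075,0],[0,0,0,0.001,0,0.1,0],[0,0,0,0.001,0,0.105,0]])

```text
time: 10.0
tcp_pos: [0.4945, -0.096, 0.0988]
eef_rot: [-0.003, -0.073, 0.997, 0.001]
ft_force: [-1.2, -0.7, 0.7]
opening: 0.088
```

```bash
python3 go.py 0.496 -0.1007 0.088 98.2
python3 - <<'E'
from h import *
f=grab('scene','e4.png')
b=cv2.imread('pics/e4.png')[115:235,255:385]
cv2.imwrite('pics/e5.png',cv2.resize(b,None,fx=4.5,fy=4.5))
E
```

```text
t 10.0 pos [ 0.4945 -0.096   0.0988] yaw 98.34 F [-1.2 -0.7  0.7] open 0.088
turn [ 0.11 -0.33  0.14] shift [-0.0009 -0.0049  0.0108] rows>= 0.3
```

View pics/e5.png

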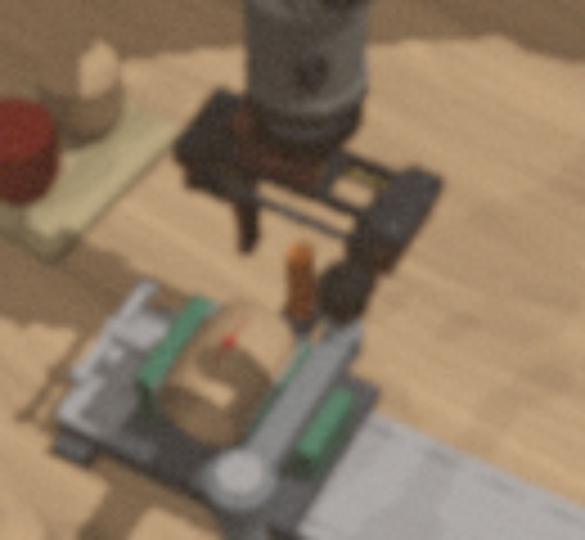

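Emit:
carry_out(series=[[0,0,0,0,-0.001,0.006,0],[0,0,0,0,-0.001,0.012,0],[0,0,0,0,-0.001,0.012,0]])

```text
time: 10.3
tcp_pos: [0.4975, -0.0993, 0.0904]
eef_rot: [0.0, -0.071, 0.997, 0.0]
ft_force: [-0.6, -0.5, -0.0]
opening: 0.0879
```

```bash
python3 go.py 0.496 -0.1007 0.088 98.2
```

```text
t 10.3 pos [ 0.4975 -0.0993  0.0904] yaw 98.17 F [-0.6 -0.5 -0. ] open 0.0879
turn [ 0.    0.05 -0.03] shift [ 0.0017 -0.0011  0.0024] rows>= 0.1
```

Emit:
carry_out(series=[[0,0,0,0.001,0,0.003,1],[0,0,0,0.001,0,0.003,1],[0,0,0,0.001,0,0.003,1],[0,0,0,0.001,0,0.003,1],[0,0,0,0.001,0,0.003,1]], squeeze=20)

```text
time: 10.72
tcp_pos: [0.4963, -0.0999, 0.0875]
eef_rot: [0.0, -0.071, 0.997, -0.0]
ft_force: [-0.5, 0.4, -1.2]
opening: 0.0581
```

Emit:
carry_out(series=[[0,0,0,0,0,0,1],[0,0,0,0,0,0,1],[0,0,0,0,0,0,1],[0,0,0,0,0,0,1],[0,0,0,0,0,0,1]])

```text
time: 11.13
tcp_pos: [0.496, -0.0998, 0.0871]
eef_rot: [-0.0, -0.071, 0.997, 0.0]
ft_force: [0.5, -0.1, 0.7]
opening: 0.0247
```

```bash
python3 go.py 0.4836 -0.0143 0.088 98.2;  python3 - <<'E'
from h import *
f=grab('scene','e6.png')
b=cv2.imread('pics/e6.png')[115:235,255:385]
cv2.imwrite('pics/e7.png',cv2.resize(b,None,fx=4.5,fy=4.5))
E
```

```text
t 11.13 pos [ 0.496  -0.0998  0.0871] yaw 98.14 F [ 0.5 -0.1  0.7] open 0.0247
turn [ 0.   -0.   -0.06] shift [ 0.0002  0.0864 -0.0009] rows>= 2.1
```

View pics/e7.png

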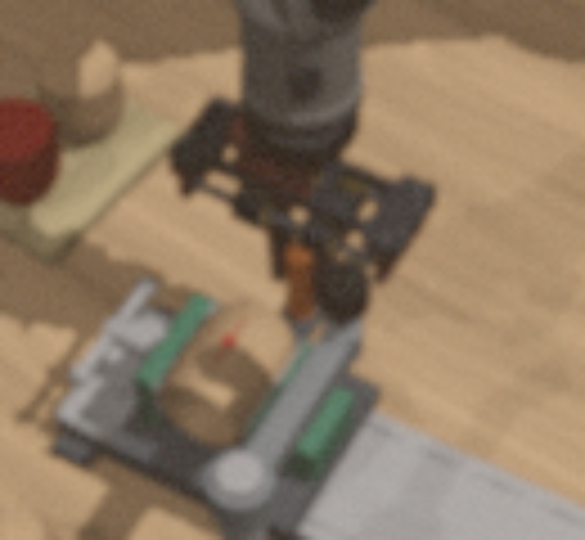

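Emit:
carry_out(series=[[0,0,0,0,0,0,1],[0,0,0,0,0,0,1],[0,0,0,0,0,0,1]])

```text
time: 11.43
tcp_pos: [0.4961, -0.1003, 0.0871]
eef_rot: [0.0, -0.071, 0.997, -0.0]
ft_force: [0.4, -2.9, -1.6]
opening: 0.0215
```

Emit:
carry_out(series=[[0,0,0,0,0.004,0,1],[0,0,0,0,0.012,0,1],[0,0,0,0,0.022,0,1],[0,0,0,0,0.032,0,1],[0,0,0,0,0.04,0,1]])

```text
time: 11.85
tcp_pos: [0.4905, -0.0608, 0.0871]
eef_rot: [0.0, -0.071, 0.998, -0.001]
ft_force: [1.0, -5.1, -2.7]
opening: 0.0215
```

```bash
python3 go.py 0.4836 -0.0143 0.087 98.2
```

```text
t 11.85 pos [ 0.4905 -0.0608  0.0871] yaw 98.09 F [ 1.  -5.1 -2.7] open 0.0215
turn [-0.07  0.02 -0.11] shift [0.0003 0.047  0.0001] rows>= 1.1
```

Emit:
carry_out(series=[[0,0,0,0,0.01,0,1],[0,0,0,0,0.022,0,1],[0,0,0,0,0.034,0,1],[0,0,0,0,0.042,0,1],[0,0,0,0,0.045,0,1]])

```text
time: 12.27
tcp_pos: [0.4839, -0.0148, 0.0871]
eef_rot: [-0.0, -0.072, 0.997, 0.0]
ft_force: [1.8, -5.2, -2.0]
opening: 0.0219
```

Emit:
carry_out(series=[[0,0,0,0,0,0,1],[0,0,0,0,0,0,1]])

```text
time: 12.43
tcp_pos: [0.4838, -0.0146, 0.0871]
eef_rot: [-0.0, -0.071, 0.997, 0.001]
ft_force: [0.3, 4.1, -0.2]
opening: 0.0215
```

```bash
python3 go.py 0.4836 -0.0143 0.087 98.2
python3 - <<'E'
from h import *
f=grab('scene','f1.png');g=grab('top','f2.png')
b=cv2.imread('pics/f1.png')[155:255,265:385];a=cv2.imread('pics/f2.png')[165:265,260:380]
cv2.imwrite('pics/f3.png',cv2.resize(b,None,fx=6,fy=6,interpolation=cv2.INTER_CUBIC));cv2.imwrite('pics/f4.png',cv2.resize(a,None,fx=6,fy=6,interpolation=cv2.INTER_CUBIC))
E
```

```text
t 12.43 pos [ 0.4838 -0.0146  0.0871] yaw 98.2 F [ 0.3  4.1 -0.2] open 0.0215
turn [ 0.08 -0.02 -0.  ] shift [0.0002 0.0003 0.0001] rows>= 0.0
```

View pics/f3.png

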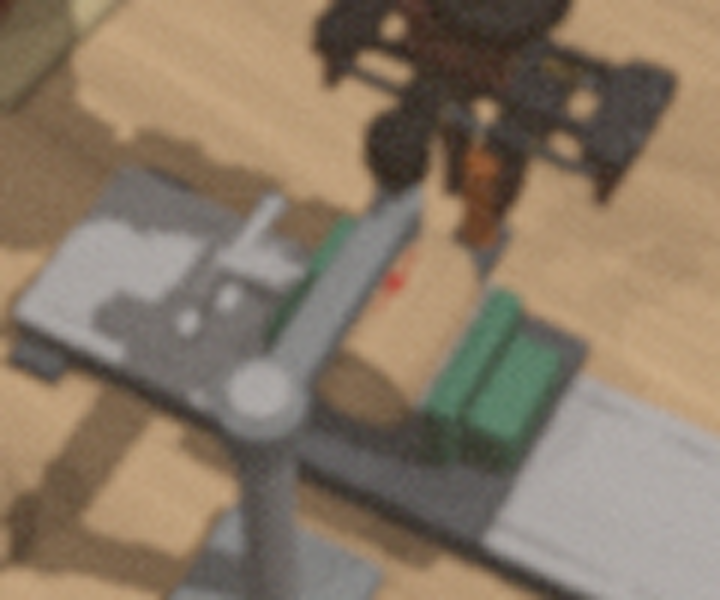

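View pics/f4.png

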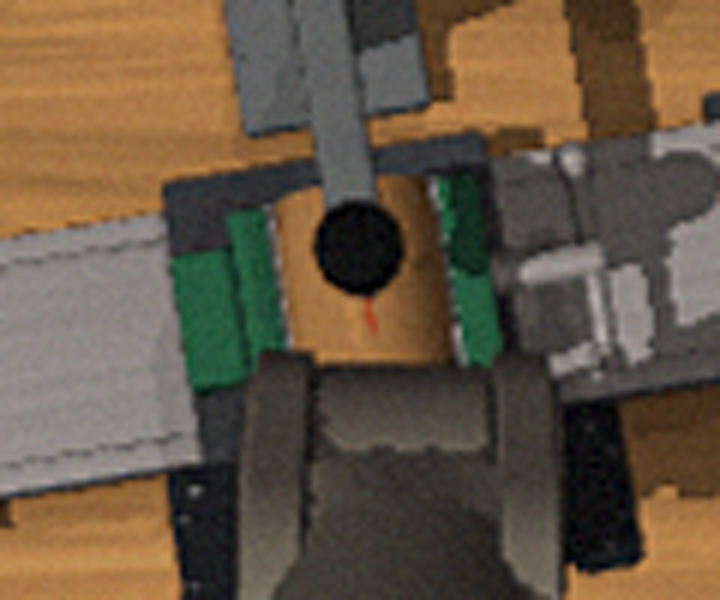

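```bash
cat > knob.py <<'E'
from h import *
from scipy.optimize import minimize
fs={n:grab(n) for n in('scene','top')}
a=.143; ex=np.array([np.cos(a),np.sin(a)]);ey=np.array([-np.sin(a),np.cos(a)])
spot=np.array([.5828,-.0004])
t=np.linspace(0,2*np.pi,60)
def sil(f,c):
    pts=[]
    for z in(.2625,.2345): pts.append(proj(f,np.c_[c[0]+.017*np.cos(t),c[1]+.017*np.sin(t),np.full(60,z)]))
    h=cv2.convexHull(np.vstack(pts).astype(np.float32))[:,0]
    return h
res={}
for n,fn,thr in(('scene','scene0.png',75),('top','f2.png',40)):
    f=fs[n];im=cv2.imread('pics/'+fn).astype(float);br=im.max(2)
    p0=proj(f,[*spot,.2485])[0];u0,v0=int(p0[0])-14,int(p0[1])-14
    w=br[v0:v0+28,u0:u0+28]; S=8
    W=cv2.resize(w,None,fx=S,fy=S,interpolation=cv2.INTER_LINEAR)
    def render(c,d=(0,0)):
        h=(sil(f,c)+d-[u0,v0]+.5)*S-.5
        m=np.zeros(W.shape,np.uint8);cv2.fillPoly(m,[np.round(h*16).astype(int).reshape(-1,1,2)],255,shift=4);return m>0
    # contrast score: mean in thin ring outside - mean inside
    best=None
    base=render(spot)
    for dx in np.arange(-4,4.01,.25):
        for dy in np.arange(-4,4.01,.25):
            m=render(spot,(dx,dy)).astype(np.uint8)
            ring=cv2.dilate(m,np.ones((17,17)))-m; er=m-cv2.erode(m,np.ones((17,17)))
            s=np.minimum(W[ring>0],110).mean()-W[er>0].mean()
            if best is None or s>best[0]:best=(s,dx,dy)
    print(n,'best shift px of knob vs assumed directly over spot',best)
    # world motion in the horizontal plane that gives this shift
    J=np.c_[[ (proj(f,[*(spot+.01*e),.2485])[0]-p0)/.01 for e in(ex,ey)]].T
    print(' bed xy shift mm',1000*np.linalg.solve(J,best[1:]))
    m=render(spot,best[1:]).astype(np.uint8);c=cv2.findContours(m,0,1)[0]
    V=np.repeat(np.clip(W,0,255)[:,:,None],3,2).astype(np.uint8).copy();cv2.drawContours(V,c,-1,(0,0,255),1)
    res[n]=cv2.resize(V,(380,380))
    # red spot measure
    im2=cv2.imread('pics/'+('f1.png' if n=='scene' else 'top0.png')).astype(float);red=im2[:,:,2]-np.maximum(im2[:,:,0],im2[:,:,1])
    q=proj(f,[*(spot if n=='scene' else spot-.0871*ey),.1345])[0]
    u,v=int(q[0]),int(q[1]);w2=np.clip(red[v-8:v+9,u-8:u+9]-45,0,None)
    yy,xx=np.mgrid[v-8:v+9,u-8:u+9];w2[np.hypot(xx-q[0],yy-q[1])>4]=0
    cc=np.array([(w2*xx).sum(),(w2*yy).sum()])/w2.sum();print(' spot predicted',q,'seen',cc,'diff',cc-q)
    J=np.c_[[ (proj(f,[*(spot+.01*e),.1345])[0]-proj(f,[*spot,.1345])[0])/.01 for e in(ex,ey)]].T
    print(' spot bed xy err mm',1000*np.linalg.solve(J,cc-q))
cv2.imwrite('pics/k.png',np.hstack([res['scene'],res['top']]))
E
python3 knob.py
```

```text
scene best shift px of knob vs assumed directly over spot (np.float64(3.368226363908974), np.float64(-1.0), np.float64(2.25))
 bed xy shift mm [8.14857644 1.2412852 ]
 spot predicted [330.20638228 201.23038135] seen [330.34502924 201.65789474] diff [0.13864696 0.42751338]
 spot bed xy err mm [1.15278096 1.09640921]
top best shift px of knob vs assumed directly over spot (np.float64(54.25039241004898), np.float64(0.25), np.float64(-0.25))
 bed xy shift mm [ 0.46630712 -0.64494537]
 spot predicted [354.59859216 205.85166808] seen [354.69124797 206.35008104] diff [0.09265582 0.49841296]
 spot bed xy err mm [-1.28115227 -0.02545456]
```

View pics/k.png

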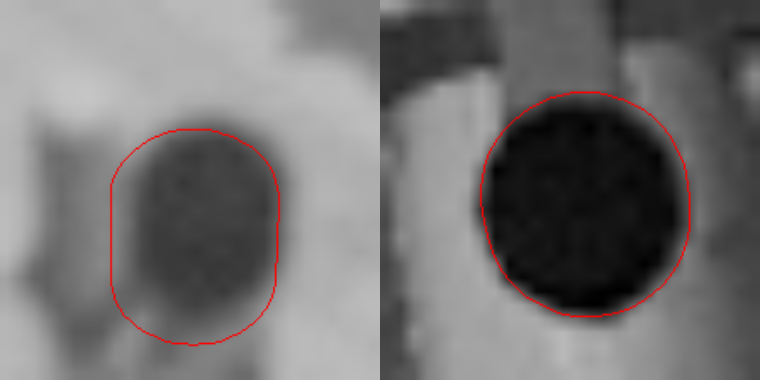

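Run:
```python
from h import *
a=.143; ex=np.array([np.cos(a),np.sin(a)]);ey=np.array([-np.sin(a),np.cos(a)]);spot=np.array([.5828,-.0004])
out=[]
for n,fn,(v0,u0,h) in(('scene','f1.png',(165,290,70)),('top','f2.png',(165,285,70))):
    f=grab(n);V=cv2.resize(cv2.imread('pics/'+fn)[v0:v0+h,u0:u0+h],None,fx=8,fy=8,interpolation=cv2.INTER_CUBIC)[:, :]
    for s in(-.011,.011):
        P=[[*(spot+x*ex+s*ey),.212] for x in(.02,.115)]
        q=((proj(f,P)-[u0,v0]+.5)*8-.5).astype(int);cv2.line(V,q[0].tolist(),q[1].tolist(),(255,255,0),1)
    q=((proj(f,[[*spot,.1345]])-[u0,v0]+.5)*8-.5).astype(int)[0];cv2.circle(V,q.tolist(),4,(255,0,255),1)
    out.append(cv2.resize(V,(400,400)))
cv2.imwrite('pics/arm.png',np.hstack(out))
```

```text
(no output)
```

View pics/arm.png

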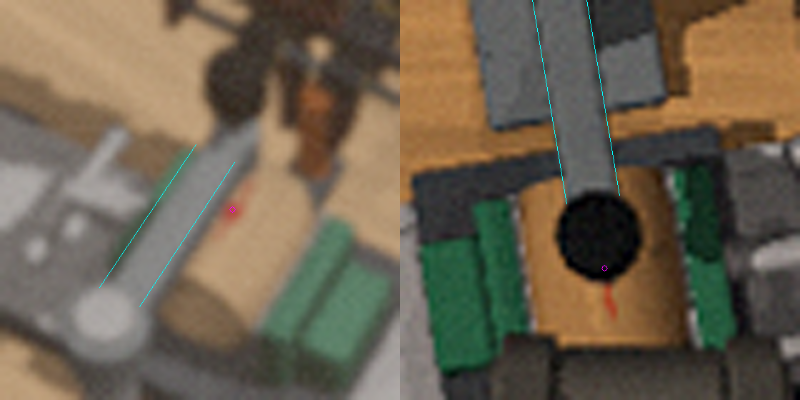

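Emit:
carry_out(series=[[0,0,0,0,0,0,0.6],[0,0,0,0,0,0,0.4],[0,0,0,0,0,0,0.4],[0,0,0,0,0,0,0.4],[0,0,0,0,0,0,0.4]])

```text
time: 13.15
tcp_pos: [0.484, -0.0162, 0.0871]
eef_rot: [0.0, -0.071, 0.998, -0.0]
ft_force: [0.9, -0.3, 0.5]
opening: 0.0507
```

Emit:
carry_out(series=[[0,0,0,0,0,-0.01,0.4],[0,0,0,0,0,-0.035,0.4],[0,0,0,0,0,-0.07,0.4],[0,0,0,0,0,-0.11,0.4],[0,0,0,0,0,-0.15,0.4]])

```text
time: 13.57
tcp_pos: [0.4832, -0.0162, 0.2393]
eef_rot: [-0.0, -0.071, 0.997, -0.0]
ft_force: [1.0, 0.9, -0.4]
opening: 0.0527
```

```bash
python3 go.py 0.5825 0.0 0.30 98.2
python3 - <<'E'
from h import *
f=grab('scene','g1.png');g=grab('top','g2.png')
b=cv2.imread('pics/g1.png')[165:235,290:370];a=cv2.imread('pics/g2.png')[185:265,270:370]
cv2.imwrite('pics/g3.png',np.hstack([cv2.resize(b,(400,350),interpolation=cv2.INTER_CUBIC),cv2.resize(a,(400,350),interpolation=cv2.INTER_CUBIC)]))
E
```

```text
t 13.57 pos [ 0.4832 -0.0162  0.2393] yaw 98.1 F [ 1.   0.9 -0.4] open 0.0527
turn [-0.02 -0.05 -0.1 ] shift [-0.1005  0.002  -0.0608] rows>= 2.8
```

View pics/g3.png

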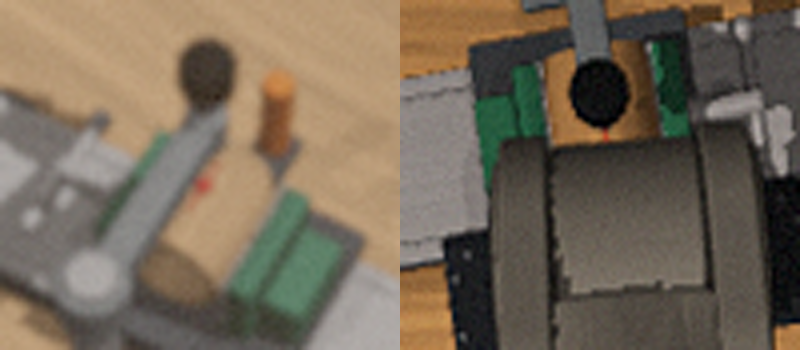

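Run:
```python
from h import *
f=grab('scene')
for fn in('f1.png','g1.png'):
    im=cv2.imread('pics/'+fn).astype(float);red=im[:,:,2]-np.maximum(im[:,:,0],im[:,:,1])
    yy,xx=np.mgrid[0:400,0:640]; w=np.clip(red-45,0,None);w[np.hypot(xx-330.3,yy-201.5)>5]=0
    c=np.array([(w*xx).sum(),(w*yy).sum()])/w.sum();print(fn,c,back(f,*c,.1345))
```

```text
f1.png [330.36127168 201.63583815] [0.58369484 0.00084356 0.1345    ]
g1.png [330.31292517 201.63265306] [0.58377347 0.00072026 0.1345    ]
```

Emit:
carry_out(series=[[0,0,0,0,0,-0.02,1],[0,0,0,0,0,-0.05,1],[0,0,0,-0.02,0.001,-0.06,1],[0,0,0,-0.05,0.001,-0.062,1],[0,0,0,-0.08,0.002,-0.062,1]], squeeze=10)

```text
time: 14.13
tcp_pos: [0.5636, -0.0026, 0.2997]
eef_rot: [0.0, -0.071, 0.997, 0.0]
ft_force: [1.0, -0.5, -0.6]
opening: 0.023
```

Emit:
carry_out(series=[[0,0,0,-0.016,0,0,1],[0,0,0,-0.02,0,0.003,1],[0,0,0,-0.02,0,0.008,1],[0,0,0,-0.02,0,0.01,1]])

```text
time: 14.47
tcp_pos: [0.5811, -0.0, 0.2872]
eef_rot: [-0.002, -0.071, 0.997, -0.0]
ft_force: [-0.4, 0.3, -0.6]
opening: 0.0007
```

```bash
python3 go.py 0.5825 0.0 0.263 98.2
python3 - <<'E'
from h import *
f=grab('scene','h1.png');g=grab('top','h2.png')
b=cv2.imread('pics/h1.png')[155:235,290:370];a=cv2.imread('pics/h2.png')[165:265,270:370]
cv2.imwrite('pics/h3.png',np.hstack([cv2.resize(b,(400,400),interpolation=cv2.INTER_CUBIC),cv2.resize(a,(400,400),interpolation=cv2.INTER_CUBIC)]))
E
```

```text
t 14.47 pos [ 0.5811 -0.      0.2872] yaw 98.11 F [-0.4  0.3 -0.6] open 0.0007
turn [-0.01 -0.2  -0.09] shift [-0.0015 -0.0002  0.0242] rows>= 0.6
```

View pics/h3.png

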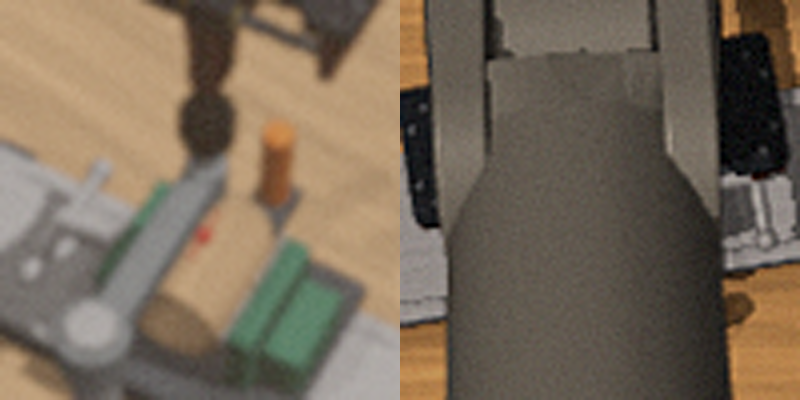

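Emit:
carry_out(series=[[0,0,0,0,0,0.01,1],[0,0,0,0,0,0.019,1],[0,0,0,0,0,0.021,1],[0,0,0,0,0,0.021,1]])

```text
time: 14.9
tcp_pos: [0.5818, 0.0004, 0.267]
eef_rot: [-0.001, -0.071, 0.997, 0.0]
ft_force: [0.7, -0.1, 0.3]
opening: 0.0005
```

Emit:
carry_out(series=[[0,0,0,0,0,0.003,1],[0,0,0,0,0,0.006,1],[0,0,0,0,0,0.009,1],[0,0,0,0,0,0.012,1],[0,0,0,0,0,0.015,1]])

```text
time: 15.32
tcp_pos: [0.583, 0.0004, 0.2535]
eef_rot: [0.0, -0.071, 0.997, 0.0]
ft_force: [-0.8, -0.4, 5.4]
opening: 0.0005
```

```bash
python3 go.py 0.5825 0.0 0.2425 98.2
```

```text
t 15.32 pos [5.830e-01 4.000e-04 2.535e-01] yaw 98.14 F [-0.8 -0.4  5.4] open 0.0005
turn [ 0.    0.05 -0.06] shift [ 0.0006 -0.0003  0.011 ] rows>= 0.3
```

Force 5.4 N at ~9 mm, consistent with the spring. Continue.

Emit:
carry_out(series=[[0,0,0,0,0,0.003,1],[0,0,0,0,0,0.006,1],[0,0,0,0,0,0.008,1],[0,0,0,0,0,0.009,1],[0,0,0,0,0,0.01,1]])

```text
time: 15.73
tcp_pos: [0.583, 0.0004, 0.2437]
eef_rot: [0.0, -0.071, 0.997, 0.0]
ft_force: [-2.7, -0.8, 7.3]
opening: 0.0003
```

Emit:
carry_out(series=[[0,0,0,0,0,0.001,1],[0,0,0,0,0,0.002,1],[0,0,0,0,0,0.002,1]])

```text
time: 15.98
tcp_pos: [0.5831, 0.0004, 0.2429]
eef_rot: [0.001, -0.071, 0.997, 0.0]
ft_force: [-5.7, -0.2, 13.5]
opening: 0.0004
```

```bash
python3 go.py 0.5825 0.0 0.2425 98.2
python3 - <<'E'
from h import *
f=grab('scene','i1.png')
b=cv2.imread('pics/i1.png')[155:235,290:370]
cv2.imwrite('pics/i3.png',cv2.resize(b,(560,560),interpolation=cv2.INTER_CUBIC))
E
```

```text
t 15.98 pos [5.831e-01 4.000e-04 2.429e-01] yaw 98.13 F [-5.7 -0.2 13.5] open 0.0004
turn [ 0.03  0.08 -0.07] shift [ 0.0007 -0.0003  0.0004] rows>= 0.0
```

View pics/i3.png

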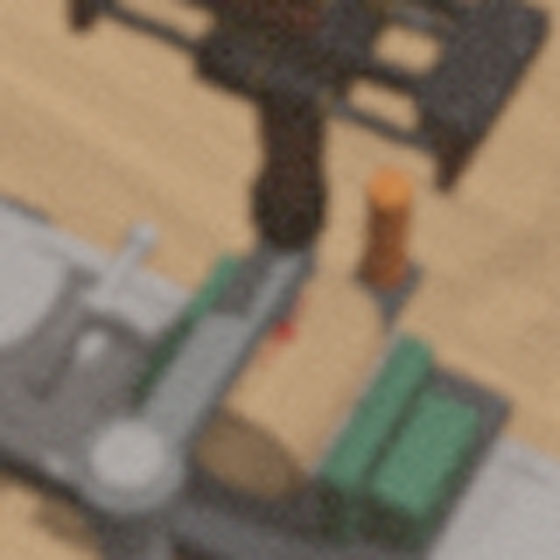

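Emit:
carry_out(series=[[0,0,0,0,0,0.001,1],[0,0,0,0,0,0.0015,1],[0,0,0,0,0,0.0015,1]])

```text
time: 16.28
tcp_pos: [0.5832, 0.0004, 0.2427]
eef_rot: [0.001, -0.071, 0.997, 0.001]
ft_force: [-9.0, 0.5, 23.8]
opening: 0.0006
```

Emit:
carry_out(series=[[0,0,0,0,0,-0.006,1],[0,0,0,0,0,-0.014,1],[0,0,0,0,0,-0.022,1],[0,0,0,0,0,-0.035,1],[0,0,0,0,0,-0.06,1]])

```text
time: 16.7
tcp_pos: [0.5811, 0.0005, 0.2975]
eef_rot: [-0.003, -0.071, 0.997, -0.0]
ft_force: [0.7, -0.0, -0.5]
opening: 0.0005
```

```bash
python3 go.py 0.45 0.15 0.3 98.2
```

```text
t 16.7 pos [5.811e-01 5.000e-04 2.975e-01] yaw 98.15 F [ 0.7 -0.  -0.5] open 0.0005
turn [-0.   -0.29 -0.05] shift [ 0.1086  0.1666 -0.002 ] rows>= 4.8
```

Stop reached (z constant, 24 N). Now retreat to see everything.

Emit:
carry_out(series=[[0,0,0,0.015,0.02,-0.005,1],[0,0,0,0.035,0.055,-0.005,1],[0,0,0,0.06,0.09,-0.005,1],[0,0,0,0.085,0.125,-0.005,1],[0,0,0,0.1,0.16,-0.005,1]])

```text
time: 17.12
tcp_pos: [0.4589, 0.1448, 0.3043]
eef_rot: [-0.0, -0.07, 0.998, -0.0]
ft_force: [1.1, 0.3, -0.7]
opening: 0.0009
```

Emit:
carry_out(series=[[0,0,0,0.005,0.038,0,1],[0,0,0,0.01,0.076,0,1],[0,0,0,0.012,0.11,0,1],[0,0,0,0.012,0.12,0,1],[0,0,0,0.012,0.12,0,1]])

```text
time: 17.53
tcp_pos: [0.4309, 0.2649, 0.3041]
eef_rot: [-0.0, -0.074, 0.997, 0.0]
ft_force: [1.0, -0.4, -0.1]
opening: 0.0005
```

```bash
python3 go.py
python3 - <<'E'
from h import *
f=grab('scene','j1.png');g=grab('top','j2.png')
for c,F in(('scene',f),('top',g)):
    for k,z in(('collet',0),('doll_top',0),('bevel_square',0)):
        k={'collet':'collet_a'}.get(k,k)
        print(c,k,[np.round(back(F,m['at'][1],m['at'][0],z)[:2],3).tolist() for m in arm.mark_of(c,k)[:2]])
b=cv2.imread('pics/j1.png')[130:330,200:480]
cv2.imwrite('pics/j3.png',cv2.resize(b,None,fx=2.8,fy=2.8,interpolation=cv2.INTER_CUBIC))
a=cv2.imread('pics/j2.png')[165:265,270:400]
cv2.imwrite('pics/j4.png',cv2.resize(a,None,fx=5.5,fy=5.5,interpolation=cv2.INTER_CUBIC))
E
```

```text
t 17.53 pos [0.4309 0.2649 0.3041] yaw 98.47 F [ 1.  -0.4 -0.1] open 0.0005
scene collet_a [[0.766, 0.193], [0.702, 0.332]]
scene doll_top [[0.776, -0.14], [0.699, -0.381]]
scene bevel_square []
top collet_a [[0.78, 0.197], [0.703, 0.324]]
top doll_top [[0.772, -0.128]]
top bevel_square [[0.707, -0.377]]
```

View pics/j3.png

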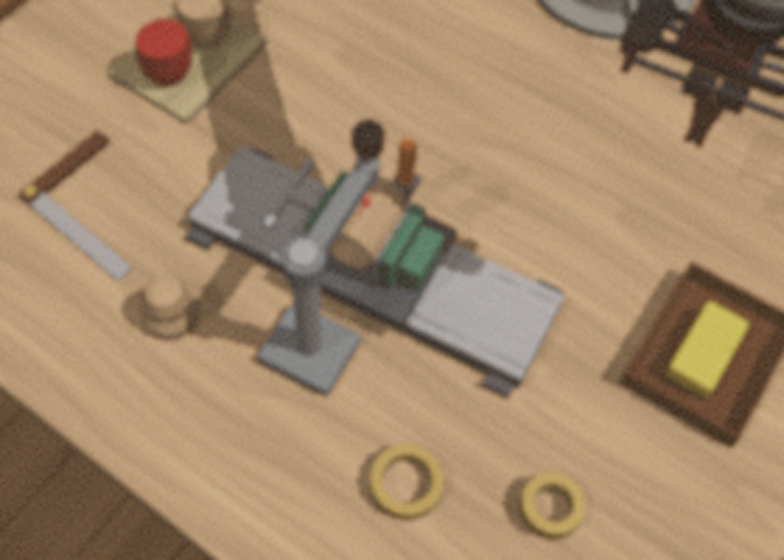

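View pics/j4.png

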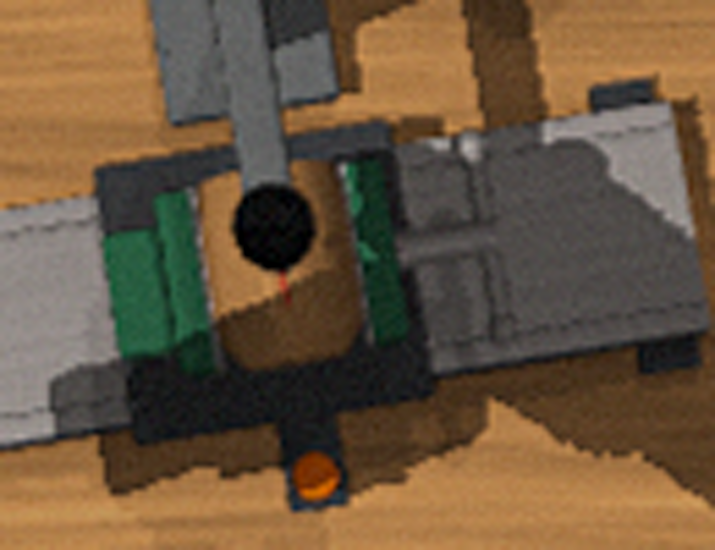

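Run:
```python
from h import *
f=grab('top');T=lambda x,y:((x+.5)/5.5-.5+270,(y+.5)/5.5-.5+165)
# bed lower edge yaw (steel top z=.03) and handle/knob centres
h=back(f,*T(316,476),.121)[:2]
im=cv2.imread('pics/j2.png').max(2);m=(im[185:225,300:340]<28).astype(np.uint8)
n,l,s,c=cv2.connectedComponentsWithStats(m);i=1+np.argmax(s[1:,4]);u,v=c[i]+[300,185];print(s[i],u,v)
k=back(f,u,v,.2495)[:2]
for a in(.135,.143,.151):
    ex=np.array([np.cos(a),np.sin(a)]);ey=np.array([-ex[1],ex[0]]);print(a,h,k,'bed dx,dy mm',1000*((k-h)@ex),1000*((k-h)@ey))
```

```text
[ 13  14  14  15 165] 319.3212121212121 205.83030303030304
0.135 [ 0.48392659 -0.0150185 ] [ 5.82911625e-01 -9.71305607e-05] bed dx,dy mm 100.09267697603921 1.4631762793538554
0.143 [ 0.48392659 -0.0150185 ] [ 5.82911625e-01 -9.71305607e-05] bed dx,dy mm 100.10117931283597 0.6623965833687546
0.151 [ 0.48392659 -0.0150185 ] [ 5.82911625e-01 -9.71305607e-05] bed dx,dy mm 100.10327520832448 -0.13842550577158597
```

```bash
python3 -c "
from workcell import arm
print(arm.hand_in())"
```

```text
the job is handed in; nothing more can be done
None
```

The job is done and was handed in at about 18 s of the 67 s allowed; the hand-in itself reports no verdict.

- **Sanding block:** it was gripped at 50 mm and laid in the dark tray. The pictures show it lying flat inside the walls.
- **Carriage:** I slid it about 87 mm by the orange post and let go. The red spot did not move in the scene camera on release.
- **Punch:** only after letting go did I press the knob. It went down about 20 mm to the hard stop, where the force rose from about 8 N to 24 N with no further travel. After I lifted off, it sprang back up.
- **Alignment:** the checks put the punch within about 1 mm of the spot's centre along the bed, and the spot's radius is 5 mm. They disagreed slightly. The top camera's two readings gave -0.6 mm and +0.7 mm. The scene camera gave about +1 mm, partly judged by eye because its automatic knob fit was poor.
- **Bystanders:** the collet rings, doll top and bevel square look undisturbed in the last pictures. Their final measurements match the first to within about 2 cm, which is the spread of the trained networks. The network missed the bevel square in the last scene view, but it is plainly visible there and was found in the top view.
- **At hand-in:** the gripper was clear of everything.

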